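# Swing the forked rail round its post into the roller catch

## Robot

A 7-joint arm with a two-finger parallel gripper is mounted at the origin on the work surface. World frame = base frame: x ahead of the robot, y to its left, z up, the work surface at z = 0. Lengths are in mm, angles in rad, forces in N, time in s.
With the tool pointing down it reaches from about 400 to 875 mm from the base axis. Payload 4.4 kg.
Tool frame: the origin (TCP) lies at the very end of the fingers, on their centre line; the grasp point (between the pads) lies 19 mm behind it; y points along the fingers, x is the direction in which the jaws open and shut, and the axes are right-handed (so a half turn about y gives the same grasp; the last joint's range is limited). The gripper opens to 85 mm and grips with 20 to 120 N. Pads are 22 mm wide; open, the fingers measure 114 mm over their backs; the gripper's body (76 mm by 85 mm) begins 54 mm behind the grasp point. The pads swing forward as they close: fully open they stand 13 mm farther back than shut.
Start: joints at [-1.327, 0.628, 0.038, 1.517, -0.027, 0.996, -0.02], TCP at [198.14, 619.078, 231.313] pointing down, gripper open.
Joint ranges: [-3.06, 3.06], [-0.37, 2.12], [-1.25, 1.32], [0.18, 2.47], [-1.1, 4.24], [0.23, 1.98], [-2.94, 2.94]. Speed limits (rad/s): [2.57, 2.57, 3.14, 3.14, 3.14, 3.14, 3.14].

## Interface

Orientations are given as [roll, pitch, yaw] about the fixed x, y, z axes, in that order (R = Rz(yaw) Ry(pitch) Rx(roll)).
In Python, from cell import ctrl, get_image, nets gives the robot as it stands. The module is installed in compiled form; this text tells all that it offers.
- The arm moves only by the tool step_arm, never from a script. Its argument "moves" is text: rows parted by semicolons, each of 7 numbers parted by spaces: the shift along the tool's x, y, z normalised to -1 to 1, where 1 is 0.05 m, then the turn, a rotation vector about the tool's x, y, z normalised to -1 to 1, where 1 is 0.12 rad, then the opening, from 0 (shut) to 1 (fully open). A call has 1 to 20 rows; each row shifts and turns the commanded pose from where the row before left it, along the tool's axes as they then stand; what a row does not reach is not made up. A row lasts 1/10 s, in which the tool goes at most 50 mm and 8.59 degrees, less where a joint would pass 70% of its speed; a pose out of reach is approached as far as the arm can. A call with a number of a shift or a turn outside -1 to 1 is refused whole. A call with a gripper value outside its range is refused whole. The fingers move at their own pace and stop on an object; the grip force is fixed at half the most. Time passes only in rows, so rows that do not move let the fingers close. It gives the time, the measured TCP pose, the force and the opening at its end, in the units of the state.
- ctrl.read_state(): the state, without advancing time (a new reading comes with each control period).
- get_image(name): name is "scene" or "top" or "wrist"; returns a dict with "color" (480x640x3 uint8, blue, green, red), "vertical_fov" (degrees; the focal length in pixels is half the picture's height over the tangent of half this angle, whatever the lens; pixels are square), "cx", "cy" (the principal point, pixels), "R" (3x3) and "t" (3): a world point X has camera coordinates R X + t; the wrist camera has in their place "T_tool_cam" (4x4, takes a point from camera to tool coordinates, whose origin is the TCP and whose axes are the tool frame's). Camera axes: x right, y down, z forward; pixel columns grow to the right and rows downward; lengths in mm; the calibration is good to about 2 mm. A picture is of the moment at which its call begins: read the wrist's pose just before it. There is no depth.
- ctrl.finish_job(): hands the job in, once; it reports no verdict.
Trained networks look in a picture, given as the dict that the camera call returned (one of the last four; its "shot" number tells which), for a name from the list of things; names that differ only in an ending like _2 or _b are one class to them, and where a whole thing is asked for, a point or a joint stands for the part that bears it (a point fixed in the world has none). Each returns a list of dicts, best first, with "conf" (0 to 1); they miss things now and then, are a little off and sometimes report something else, mostly with a low value. They report only what shows in the picture. A call takes as long as a camera call.
- nets.find_in(picture, target): "position" ([x, y, z] in mm, in world coordinates, good to about 4 mm: the middle of the surface that is visible of it).
- nets.cut_out(picture, target): "pixels" (480x640 bool, what is visible of it).
- nets.place_of(picture, target): "position" ([x, y, z] in mm, in world coordinates, good to about 4 mm: a listed point, or the origin of a listed thing).
The state is a dict: "clock": time; "qpos": joint angles; "qd": joint speeds; "tau": joint torques, N m; "eef_pos": TCP position; "tool_rot": TCP orientation; "force": force on the tool from outside, world axes, zero at the start; "torque": the same for the moment, N m; "width": finger opening in mm.
Only numpy, scipy, OpenCV 4.12 (cv2) and the standard library are available. Lean on these libraries where they do the work, as an engineer would, in place of code of your own. Each camera call takes 0.05 s, during which the arm holds its last target.

## Task

On the pale furniture panel, slide the forked end of the loose chipboard rail onto the steel post until the fork sits fully home, then, keeping it on the post, swing the rail round it past the spring roller until it lies against the black stop nose. Press it against the nose with about 14 N for half a second (neither the nose nor the post may ever take more than 22 N), then let go and leave the rail lying flat, held by the roller. Leave the glue bottle, screwdriver, tray and offcut alone.

Things in the scene. Friction and masses are not known exactly. Their poses are not given: they have to be found in the camera images.
- rail: Loose chipboard rail, grey faces, 30 mm wide, 40 tall, 0.3 kg, lying on the panel. x runs from its steel fork to the square far end at x = 280 mm; z up. Origin: underside, where the post's axis lies when the fork is fully home. Fork: prongs 17 mm apart inside, back to x = -19 mm, mouth flared to 25 mm, bottom at x = +7 mm. Chipboard from x = 10 mm on; grip it across the 30 mm from above.
- rail_end (a point): Middle of the rail's far end face: rail x = 280 mm, 20 mm above its underside.
- post: Fixed steel post, 14 mm diameter, 46 tall. Origin: on its axis at the panel's top (16 mm above the bench). Its x, y are the panel's: the finished rail has its origin on the post and its x along the post's +y. The rail starts off the post, turned 0.38 to 0.65 rad towards the post's -x side, and is swung towards +x.
- stop: Fixed wooden stop block, 44 x 50 x 44 mm, beyond the rail's +x side; a black nose (30 mm wide, 34 tall, flat face to -x) stands out from it. Origin: panel-top level, middle of the nose's nominal face, 15 mm in x and 235 mm in y from the post; axes as the post's. The nose is really set up to 12 mm in or out in x (not measured: find it by touch; 12 mm turns the finished rail 0.051 rad), then rigid.
- catch: Fixed low aluminium plate (90 x 30 x 3 mm) of a roller catch. On it a grey housing, 38 x 36 x 42 mm, with an upright white roller, radius 15 mm. Origin: panel-top level, nominal roller axis when fully out, -23.5 mm in x and 287 mm in y from the post; axes as the post's. Housing and roller are set in or out in x by just as much as the nose. The roller stands 8 mm into the path of the rail's end.
- catch_plate (a point): Top centre of the catch's plate. The roller turns freely and retracts in +y on a spring (2.5 N plus 0.5 N per mm). The rail's end meets it about 0.19 rad before the stop and pushes it in (about 5 N at the rail's end) over the next 0.05 rad; from about 0.03 rad before the stop it springs out behind the end's corner and holds the rail against the nose (2 to 5 N) and towards the post.
- glue: White glue bottle, 48 mm diameter, 130 mm tall, standing on the panel; origin under its centre. Leave alone.
- driver: Screwdriver, 190 mm long, lying on the panel. Leave alone.
- tray: Small blue parts tray, 90 x 120 x 45 mm, on the bench to the right of the panel. Leave alone.
- offcut: Chipboard offcut, 110 x 50 x 18 mm, on the bench to the left of the panel. Leave alone.

How it is judged (in metres and radians):
On the way, in this order (a step that is already met when the one before it is completed fails the run):
1. the fork is home on the post while the rail is still out of line (by more than 0.22 rad) (horizontal distance between rail and post below 0.005 m and angle between the x axis of rail and the y axis of post, either way round above 0.22 rad), for 0.1 s.
2. swung round on the post to within 0.1 rad of the line, the fork still on the post (within 6 mm) (horizontal distance between rail and post below 0.006 m and angle between the x axis of rail and the y axis of post, either way round below 0.1 rad), for 0.02 s.
3. in line (0.07 rad) and pressed against the stop nose with more than 8 N for 0.3 s (horizontal distance between rail and post below 0.005 m and angle between the x axis of rail and the y axis of post, either way round below 0.07 rad and contact force between rail and stop above 8 N), for 0.3 s.
At the end, for the whole second after the job is handed in: The rail lies flat on the panel (within 0.03 rad and 4 mm), at rest and released, its origin within 5 mm of the post's axis, in line within 0.07 rad, touching both the stop nose and the roller (each with more than 0.5 N) (horizontal distance between rail and post below 0.005 m and angle between the x axis of rail and the y axis of post, either way round below 0.07 rad and contact force between rail and stop above 0.5 N and contact force between rail and catch above 0.5 N and angle between rail's own z axis and vertical below 0.03 rad and z of rail in the frame of post below 0.004 m and linear speed of rail below 0.01 m/s).
It fails at once if the rail is forced against the stop with more than 22 N (contact force between rail and stop above 22 N).
It fails at once if the rail is forced against the post with more than 22 N (contact force between rail and post above 22 N).
It fails at once if a bystander is disturbed (moved more than 20 mm) (distance of any of glue, driver, tray, offcut from where it was at the start of the episode above 0.02 m).
It also fails if it takes over 67 s, if anything falls off the work surface, if the arm or the gripper's body presses on something with over 40 N, if the wrist force passes 120 N, or if a joint passes its speed limit or range.

## Working session

There is one attempt and no reset: what is moved stays moved. The work goes in short steps, Python scripts to look and compute and a tool call to move; the robot and the scene stay as the last step left them, time stands still between calls to the robot, and variables do not carry over. Pictures are saved under pics/ and viewed, and the job is handed in when it is done.

Besides the shell and the picture viewer there is one more tool, called after "Call:" by a JSON object that holds its "method" and its "body", one argument or row to a line. step_arm: Moves the arm, as the interface text tells. Scaled input: -1 to 1 covers 0.05 m each way for a shift and 0.12 rad each way for a turn. Its arguments: {"type":"object","properties":{"moves":{"type":"string"}},"required":["moves"]}

```bash
mkdir -p pics
cat > h.py <<'E'
import numpy as np, cv2
from cell import ctrl, get_image, nets
E
python3 - <<'E'
from h import *
s=ctrl.read_state(); print({k:np.round(v,3) for k,v in s.items()})
for n in ["scene","top"]:
    p=get_image(n); cv2.imwrite(f"pics/{n}0.png",p["color"])
    print(n,p["vertical_fov"],p["cx"],p["cy"],np.round(p["R"],4).tolist(),np.round(p["t"],1))
    for k in ["rail","rail_end","post","stop","catch","catch_plate","glue","driver"]:
        for f in (nets.place_of,):
            try:
                r=f(p,k); print(k,[(np.round(q["position"],1),round(q["conf"],2)) for q in r[:2]])
            except Exception as e: print(k,e)
print(ctrl.read_state()["clock"])
E
```

```text
{'clock': np.float64(0.0), 'qpos': array([-1.327,  0.629,  0.038,  1.518, -0.027,  0.996, -0.02 ]), 'qd': array([ 0.   , -0.   ,  0.002, -0.   , -0.001,  0.001,  0.001]), 'tau': array([-0.0000e+00, -5.6339e+01,  1.2260e+00, -1.9345e+01,  1.1000e-02,
        1.0000e-02, -0.0000e+00]), 'eef_pos': array([197.982, 618.453, 230.417]), 'tool_rot': array([-1.571,  0.002,  1.261]), 'force': array([-0.854,  0.525, -0.366]), 'torque': array([-0.026, -0.039,  0.059]), 'width': np.float64(85.064)}
scene 55.951572010045986 321.4483139433289 237.40116453559426 [[-0.6459, 0.7634, -0.0082], [0.5373, 0.447, -0.7152], [-0.5423, -0.4664, -0.6989]] [ 397.1 -310.7 1540.5]
rail [(array([573.6, -46. ,  14.9]), 0.8), (array([590.5, 194.4,  15. ]), 0.65)]
rail_end [(array([425.7, 193.6,  37.5]), 0.96), (array([572.1, -47.9,  16.2]), 0.53)]
post [(array([591.8, 193. ,  16.9]), 0.64), (array([629.9, -92. ,  14.6]), 0.4)]
stop [(array([630.8, 143.7,  12.1]), 0.73), (array([ 5.915e+02, -4.554e+02,  3.000e-01]), 0.5)]
catch [(array([591.4, 193.9,  15.8]), 0.76)]
catch_plate [(array([590.1, 236.2,  18.7]), 0.95)]
glue [(array([757.6,  31.1,  18.3]), 0.84), (array([ 590.8, -453.6,    1.7]), 0.56)]
driver [(array([742.3, 190.3,  16.6]), 0.7)]
top 43.42504552692317 316.6570379378936 238.79712785429112 [[0.0203, -0.9996, 0.0202], [-0.9975, -0.0216, -0.067], [0.0674, -0.0188, -0.9975]] [ -20.9  638.1 1693.3]
rail [(array([575.9, -47.7,  12.6]), 0.91)]
rail_end [(array([431.6, 187.7,  30.7]), 0.96), (array([586.1, 242.6,  17.6]), 0.36)]
post [(array([630.6, -89.6,  16.7]), 0.47)]
stop [(array([635.2, 146.7,  17.8]), 0.59)]
catch [(array([591.8, 195.6,  14.8]), 0.62)]
catch_plate [(array([587.6, 242.2,  19.1]), 0.93)]
glue [(array([764.4,  31.9,  13.4]), 0.55)]
driver [(array([742.8, 189.7,  15.5]), 0.67)]
0.9
```

View pics/scene0.png

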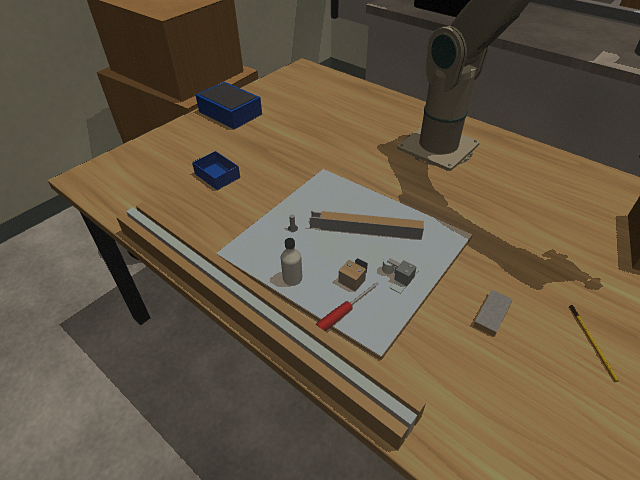

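View pics/top0.png

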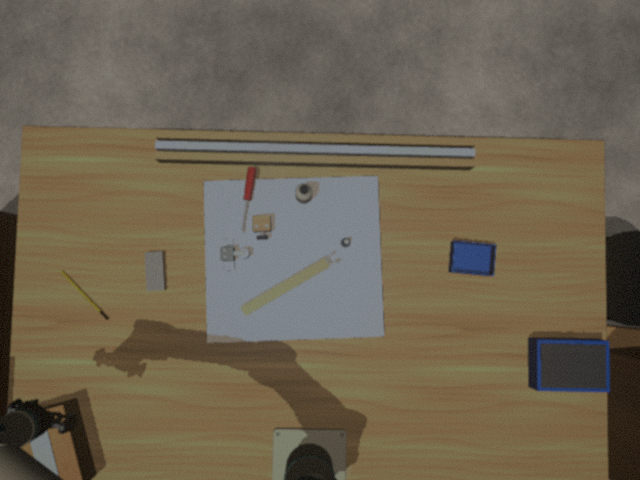

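Call:
{"method": "step_arm", "body": {
  "moves": "-0.3 0 -0.32 0 0 0 1;-0.6 0 -0.65 0 0 0 1;-0.6 0 -0.65 0 0 0 1;-0.6 0 -0.65 0 0 0 1;-0.6 0 -0.65 0 0 0 1;-0.6 0 -0.65 0 0 0 1;-0.6 0 -0.65 0 0 0 1;-0.6 0 -0.65 0 0 0 1;-0.6 0 -0.65 0 0 0 1;-0.6 0 -0.65 0 0 0 1;-0.6 0 -0.65 0 0 0 1;-0.6 0 -0.65 0 0 0 1;-0.6 0 -0.65 0 0 0 1;-0.6 0 -0.65 0 0 0 1;-0.3 0 -0.32 0 0 0 1;0 0 0 0 0.9 0 1;0 0 0 0 0.9 0 1;0 0 0 0 0.9 0 1;0 0 0 0 0.9 0 1;0 0 0 0 0.9 0 1"
}}

```text
clock: 2.9
eef_pos: [503.1, 80.5, 231.5]
tool_rot: [-1.571, -0.0, 0.716]
force: [0.1, 0.3, 0.2]
width: 85.3
```

Call:
{"method": "step_arm", "body": {
  "moves": "0 0 0 0 0.9 0 1;0 0 0 0 0.5 0 1;0 0 0 0 0 0 1;0 0 0 0 0 0 1"
}}

```text
clock: 3.3
eef_pos: [503.0, 80.6, 231.4]
tool_rot: [-1.571, -0.0, 0.555]
force: [-0.1, -0.8, -0.8]
width: 85.1
```

```bash
cat >> h.py <<'E'
from scipy.spatial.transform import Rotation as Ro
def Ttool(s):
    T=np.eye(4);T[:3,:3]=Ro.from_euler('xyz',s["tool_rot"]).as_matrix();T[:3,3]=s["eef_pos"];return T
def wcam():
    s=ctrl.read_state();p=get_image("wrist");T=Ttool(s)@np.array(p["T_tool_cam"]);return s,p,T
def f_of(p): return 240/np.tan(np.radians(p["vertical_fov"])/2)
def px2w(p,T,u,v,z):
    d=T[:3,:3]@np.array([(u-p["cx"])/f_of(p),(v-p["cy"])/f_of(p),1]);return T[:3,3]+d*(z-T[2,3])/d[2]
def w2px(p,T,X):
    c=T[:3,:3].T@(np.array(X)-T[:3,3]);return np.array([p["cx"]+f_of(p)*c[0]/c[2],p["cy"]+f_of(p)*c[1]/c[2]])
E
python3 - <<'E'
from h import *
s,p,T=wcam(); print(s["eef_pos"],s["tool_rot"],s["force"]); print(p["vertical_fov"],np.round(p["T_tool_cam"],3)); cv2.imwrite("pics/w1.png",p["color"])
for k in ["rail","rail_end","post","stop","catch","catch_plate"]:
    print(k,[(np.round(q["position"],1),round(q["conf"],2)) for q in nets.place_of(p,k)[:2]])
E
```

```text
[503.00196194  80.63579766 231.38606709] [-1.57084866e+00 -2.01265994e-04  5.54769912e-01] [-0.09096349 -0.83075936 -0.80714559]
61.94537949685994 [[ 1.00000e+00 -0.00000e+00 -1.00000e-03 -4.75000e-01]
 [ 1.00000e-03 -2.63000e-01  9.65000e-01 -1.41866e+02]
 [-0.00000e+00 -9.65000e-01 -2.63000e-01  6.61320e+01]
 [ 0.00000e+00  0.00000e+00  0.00000e+00  1.00000e+00]]
rail [(array([576.7, -46.6,  13.4]), 0.98)]
rail_end [(array([428.7, 190.3,  35.3]), 0.87)]
post [(array([631.3, -86.2,  16. ]), 0.68)]
stop [(array([631. , 146.7,  14.6]), 0.94)]
catch [(array([590.2, 192.8,  16.5]), 0.93)]
catch_plate [(array([589.6, 239.8,  21.5]), 0.59), (array([742.7, 190.4,  15.9]), 0.26)]
```

View pics/w1.png

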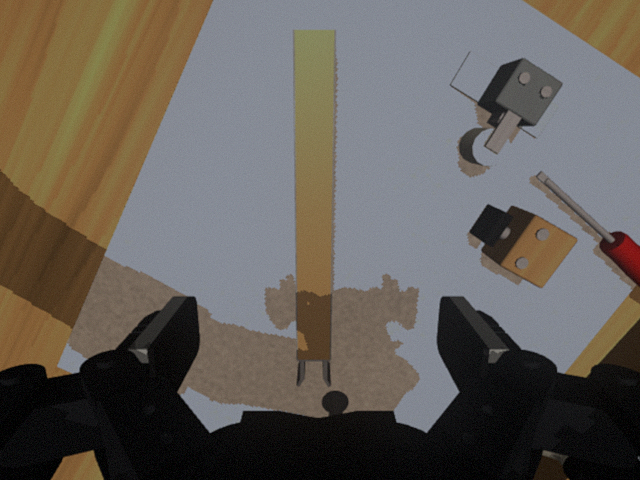

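Run:
```python
from h import *
s=ctrl.read_state();p=get_image("wrist");T=Ttool(s)@np.array(p["T_tool_cam"])
im=p["color"]; cv2.imwrite("pics/w2.png",cv2.resize(im[340:430,270:370],None,fx=6,fy=6,interpolation=cv2.INTER_CUBIC))
cv2.imwrite("pics/w3.png",cv2.resize(im[30:290,430:600],None,fx=2.3,fy=2.3,interpolation=cv2.INTER_CUBIC))
for n,u,v,z in [("farL",293,30,56),("farR",336,30,56),("nearL",298,360,56),("nearR",331,360,56),("post",335,402,62)]:
    print(n,np.round(px2w(p,T,u,v,z),1))
m=nets.cut_out(p,"rail")[0]["pixels"]
ys=np.where(m.any(1))[0];print(ys.min(),ys.max())
for y in range(40,390,25):
    x=np.where(m[y])[0]; 
    if len(x):print(y,x.min(),x.max(),np.round(px2w(p,T,x.min(),y,56),1),np.round(px2w(p,T,x.max()+1,y,56),1))
m=nets.cut_out(p,"post")
for q in m[:1]:
    ys,xs=np.where(q["pixels"]);print(q["conf"],xs.min(),xs.max(),ys.min(),ys.max())
```

```text
farL [417.2 183.9  56. ]
farR [443.6 200.1  56. ]
nearL [558.9 -45.6  56. ]
nearR [584.1 -30.   56. ]
post [608.1 -61.6  62. ]Traceback (most recent call last):
  File "<stdin>", line 7, in <module>
IndexError: list index out of range
```

View pics/w2.png

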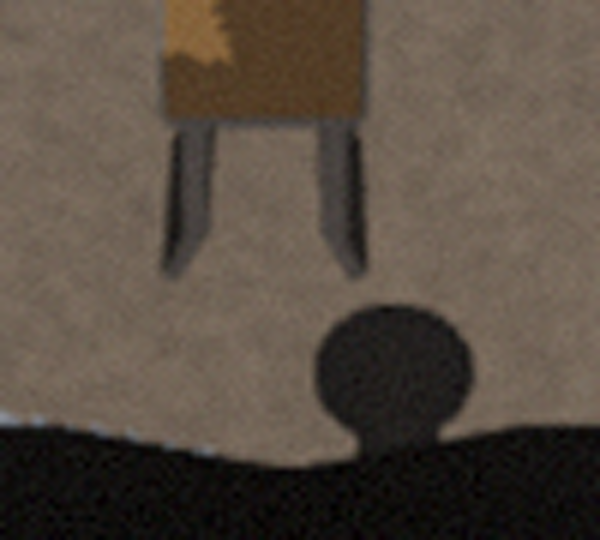

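View pics/w3.png

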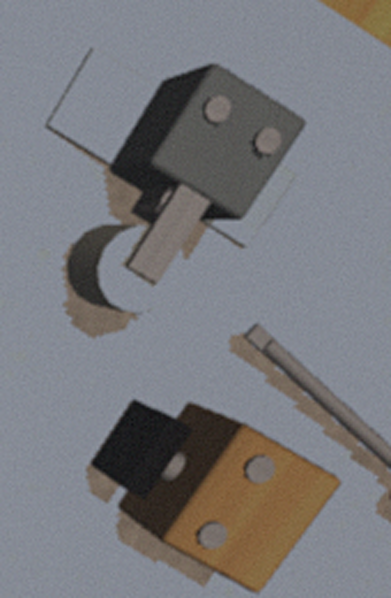

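Run:
```python
from h import *
s=ctrl.read_state();p=get_image("wrist");T=Ttool(s)@np.array(p["T_tool_cam"])
print(p["cx"],p["cy"],f_of(p),T[:3,3])
for z in (16,18,20): print("post",np.round(px2w(p,T,270+394/6,340+372/6,z),1), np.round(px2w(p,T,270+315/6,340+372/6,z)-px2w(p,T,270+473/6,340+372/6,z),1))
P=lambda x,y:(430+x/2.3,30+y/2.3)
for n,(x,y),z in [("nose face c1",(133,400),50),("nose face c2",(91,463),50),("nose/bl",(150,495),50),("stop tl",(241,425),60),("stop bl",(163,540),60),("stop br",(258,590),60),("stop tr",(340,482),60),("hous tl",(215,65),58),("hous tr",(305,123),58),("hous bl",(151,172),58),("hous br",(242,215),58),("plate l",(47,126),19),("plate tl",(91,48),19),("plate bR",(243,246),19)]:
    print(n,np.round(px2w(p,T,*P(x,y),z),1))
for k in ("rail","rail","post","catch"):
    m=nets.cut_out(p,k)
    for q in m[:1]:
        ys,xs=np.where(q["pixels"]);print(k,q["conf"],xs.min(),xs.max(),ys.min(),ys.max())
```

```text
317.89423618109305 235.0967659663073 399.85867466188193 [467.82160009 136.48504697 373.16643516]
post [629.4 -90.5  16. ] [-23.4 -14.5   0. ]
post [628.5 -89.3  18. ] [-23.3 -14.4   0. ]
post [627.6 -88.   20. ] [-23.1 -14.3   0. ]
nose face c1 [618.5 157.1  50. ]
nose face c2 [619.9 130.7  50. ]
nose/bl [645.7 132.4  50. ]
stop tl [651.3 169.2  60. ]
stop bl [654.8 121.6  60. ]
stop br [696.4 124.6  60. ]
stop tr [694.4 171.6  60. ]
hous tl [570.1 255.6  58. ]
hous tr [605.8 257.4  58. ]
hous bl [573.  219.5  58. ]
hous br [606.9 224.6  58. ]
plate l [544.  222.5  19. ]
plate tl [541.7 251.7  19. ]
plate bR [631.7 227.   19. ]
rail 0.66 292 335 30 386
rail 0.66 292 335 30 386
post 0.57 321 349 391 415
catch 0.59 451 561 53 164
```

Run:
```python
from h import *
a=cv2.imread("pics/scene0.png"); b=cv2.imread("pics/top0.png")
o=np.hstack([cv2.resize(a[200:290,270:420],(600,360)),cv2.resize(b[220:280,320:360],(200,360)) if 0 else cv2.resize(b[225:275,315:365],(200,360))])
cv2.imwrite("pics/c1.png",o)
```

```text
(no output)
```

View pics/c1.png

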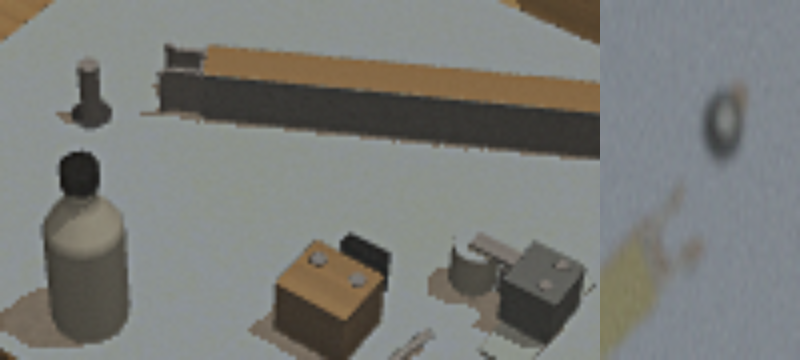

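Call:
{"method": "step_arm", "body": {
  "moves": "-0.02 0.4 0.2 0 0.03 0 1;-0.02 0.8 0.2 0 0 0 1;-0.02 0.9 0.2 0 0 0 1;-0.01 0.9 0.17 0 0 0 1;0 0.7 0 0 0 0 1;0 0.4 0 0 0 0 1;0 0 0 0 0 0 1;0 0 0 0 0 0 1"
}}

```text
clock: 4.8
eef_pos: [480.1, 111.4, 26.5]
tool_rot: [-1.571, 0.0, 0.549]
force: [0.3, 0.2, 1.0]
width: 85.5
```

Run:
```python
from h import *
s,p,T=wcam(); print(s["eef_pos"],s["tool_rot"],s["force"],s["torque"]); cv2.imwrite("pics/w4.png",p["color"])
```

```text
[480.05233249 111.35443104  26.481338  ] [-1.57081601e+00  2.09248494e-04  5.49125010e-01] [0.29141394 0.22909178 0.96442662] [-0.01043192 -0.05016073  0.03329318]
```

View pics/w4.png

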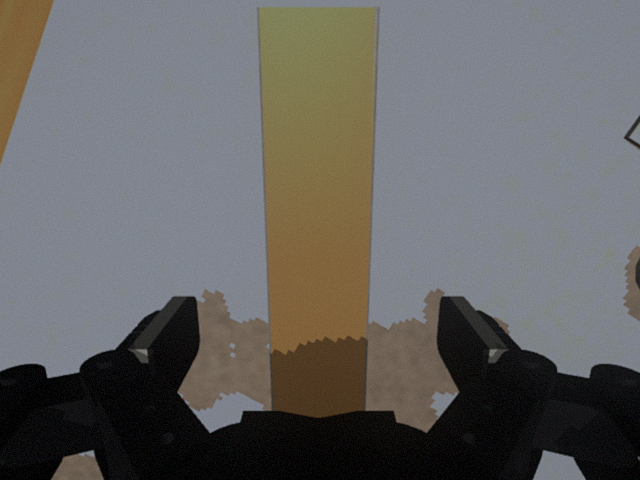

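Call:
{"method": "step_arm", "body": {
  "moves": "0 0 0 0 0 0 0.3;0 0 0 0 0 0 0.2;0 0 0 0 0 0 0.1;0 0 0 0 0 0 0;0 0 0 0 0 0 0;0 0 0 0 0 0 0;0 0 0 0 0 0 0;0 0 0 0 0 0 0"
}}

```text
clock: 5.65
eef_pos: [480.1, 111.6, 27.0]
tool_rot: [-1.571, -0.001, 0.549]
force: [-1.1, 0.3, 6.4]
width: 28.9
```

```bash
cat >> h.py <<'E'
def tf(s=None):
    s=s or ctrl.read_state();R=Ttool(s)[:3,:3]
    print(round(s["clock"],2),"pos",np.round(s["eef_pos"],2),"rot",np.round(s["tool_rot"],4),"Ft",np.round(R.T@s["force"],2),"Tt",np.round(R.T@s["torque"],3),"w",round(s["width"],1));return s
E
python3 -c "
from h import *
tf()"
```

```text
5.65 pos [480.13 111.61  27.01] rot [-1.5709e+00 -9.0000e-04  5.4940e-01] Ft [-0.77 -6.44  0.85] Tt [0.06  0.015 0.204] w 28.9
```

Call:
{"method": "step_arm", "body": {
  "moves": "0 -0.03 0 0 0 0 0;0 0 0 0 0 0 0;0 0 0 0 0 0 0"
}}

```text
clock: 5.95
eef_pos: [479.4, 111.5, 27.6]
tool_rot: [-1.57, 0.001, 0.549]
force: [-0.2, -0.5, -3.4]
width: 28.7
```

```bash
python3 -c "
from h import *
tf()"
```

```text
5.95 pos [479.43 111.5   27.55] rot [-1.5704e+00  8.0000e-04  5.4950e-01] Ft [-0.39  3.36 -0.34] Tt [0.164 0.048 0.006] w 28.7
```

Call:
{"method": "step_arm", "body": {
  "moves": "0.1 0 -0.1 0 0 0 0;0.12 0 -0.13 0 0 0 0;0.12 0 -0.13 0 0 0 0;0.12 0 -0.12 0 0 0 0;0 0 0 0 0 0 0;0 0 0 0 0 0 0"
}}

```text
clock: 6.55
eef_pos: [511.9, 102.9, 27.6]
tool_rot: [-1.57, 0.001, 0.549]
force: [0.5, 0.7, -3.2]
width: 29.3
```

Run:
```python
from h import *
s=tf()
out=[]
ax=np.array([-np.sin(s["tool_rot"][2]),np.cos(s["tool_rot"][2]),0]);lat=np.array([ax[1],-ax[0],0])
O=np.array(s["eef_pos"])-185*ax; O[2]=16
print("origin est",O)
for n,(r0,r1,c0,c1) in {"scene":(195,245,270,350),"top":(225,275,310,370)}.items():
    p=get_image(n); k=10
    im=cv2.resize(p["color"][r0:r1,c0:c1],None,fx=k,fy=k,interpolation=cv2.INTER_CUBIC)
    R,t=np.array(p["R"]),np.array(p["t"])
    def pr(X):
        c=R@X+t;return (int(k*(p["cx"]+f_of(p)*c[0]/c[2]-c0+.5)),int(k*(p["cy"]+f_of(p)*c[1]/c[2]-r0+.5)))
    for z in (0,40):
      for a,b in [(-19,12.5),(-19,-12.5),(10,15),(10,-15)]:
        cv2.circle(im,pr(O+a*ax+b*lat+[0,0,z]),4,(0,0,255) if z else (255,0,0),-1)
    for z,c in ((16,(0,255,0)),(62,(0,255,255))): cv2.circle(im,pr(np.array([629.5,-89.5,z])),4,c,-1)
    cv2.imwrite(f"pics/f_{n}.png",im)
    for kk in ("rail","rail_end","post"): print(n,kk,[(np.round(q["position"],1),round(q["conf"],2)) for q in nets.place_of(p,kk)[:1]])
```

```text
6.55 pos [511.86 102.88  27.64] rot [-1.5705e+00  5.0000e-04  5.4910e-01] Ft [0.75 3.2  0.35] Tt [ 0.212 -0.01   0.054] w 29.3
origin est [608.40849434 -54.92520035  16.        ]
scene rail [(array([606.7, -57.9,  16. ]), 0.84)]
scene rail_end [(array([458.1, 182.7,  39.6]), 0.75)]
scene post [(array([628.6, -90.2,  18.7]), 0.65)]
top rail [(array([608.2, -52.6,  11.6]), 0.76)]
top rail_end []
top post [(array([630.6, -88. ,  18.4]), 0.41)]
```

View pics/f_scene.png

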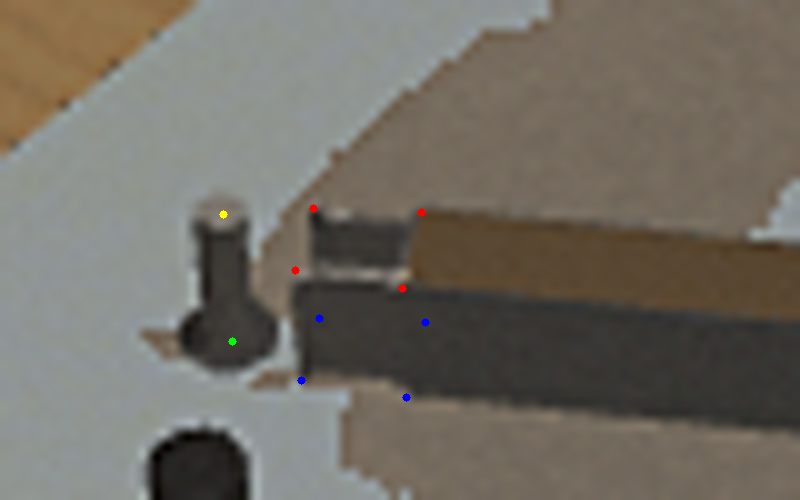

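View pics/f_top.png

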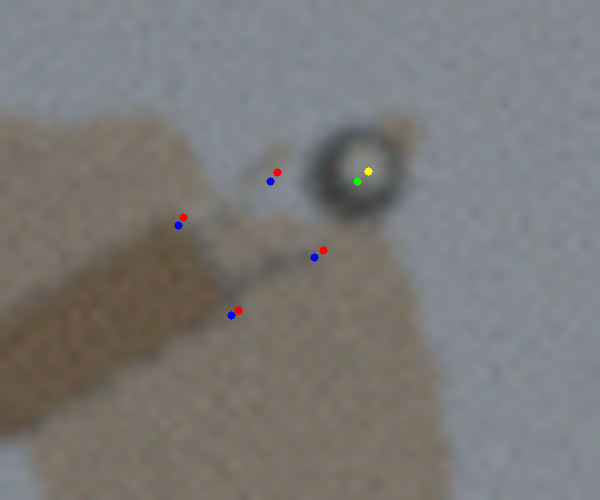

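Call:
{"method": "step_arm", "body": {
  "moves": "0 0 -0.1 0 0 0 0;0 0 -0.1 0 0 0 0;0 0 -0.1 0 0 0 0;0 0 -0.1 0 0 0 0;0 0 -0.06 0 0 0 0;0 0 0 0 0 0 0"
}}

```text
clock: 7.55
eef_pos: [524.4, 82.6, 27.8]
tool_rot: [-1.571, -0.0, 0.548]
force: [-1.0, -0.3, -3.8]
width: 28.9
```

```bash
python3 -c "
from h import *
tf()"
```

```text
7.55 pos [524.38  82.63  27.8 ] rot [-1.5712e+00 -1.0000e-04  5.4830e-01] Ft [-1.    3.85  0.3 ] Tt [0.2   0.013 0.006] w 28.9
```

Call:
{"method": "step_arm", "body": {
  "moves": "0 0 -0.05 0 0 0 0;0 0 -0.05 0 0 0 0;0 0 -0.05 0 0 0 0;0 0 -0.05 0 0 0 0;0 0 0 0 0 0 0"
}}

```text
clock: 8.05
eef_pos: [529.5, 74.4, 27.8]
tool_rot: [-1.571, -0.0, 0.549]
force: [0.3, -0.1, -3.4]
width: 29.2
```

```bash
python3 -c "
from h import *
tf()"
```

```text
8.05 pos [529.53  74.38  27.83] rot [-1.5712e+00 -2.0000e-04  5.4880e-01] Ft [ 0.2   3.39 -0.29] Tt [ 0.161 -0.023 -0.03 ] w 29.2
```

Call:
{"method": "step_arm", "body": {
  "moves": "0 0 -0.02 0 0 0 0;0 0 -0.02 0 0 0 0;0 0 -0.02 0 0 0 0;0 0 -0.02 0 0 0 0;0 0 0 0 0 0 0"
}}

```text
clock: 8.55
eef_pos: [531.4, 71.3, 27.8]
tool_rot: [-1.571, -0.0, 0.549]
force: [0.2, 0.1, -3.7]
width: 29.1
```

```bash
python3 -c "
from h import *
tf()"
```

```text
8.55 pos [531.41  71.28  27.82] rot [-1.571e+00 -1.000e-04  5.492e-01] Ft [0.2 3.7 0. ] Tt [0.123 0.007 0.036] w 29.1
```

Call:
{"method": "step_arm", "body": {
  "moves": "0 0 -0.02 0 0 0 0;0 0 -0.02 0 0 0 0;0 0 0 0 0 0 0"
}}

```text
clock: 8.85
eef_pos: [532.5, 69.5, 27.8]
tool_rot: [-1.571, -0.0, 0.549]
force: [-0.4, 0.0, -3.9]
width: 29.2
```

Call:
{"method": "step_arm", "body": {
  "moves": "0 0 -0.01 0 0 0 0;0 0 -0.01 0 0 0 0;0 0 0 0 0 0 0"
}}

```text
clock: 9.15
eef_pos: [532.9, 68.9, 27.8]
tool_rot: [-1.571, -0.0, 0.549]
force: [-0.4, -0.5, -3.6]
width: 29.2
```

```bash
python3 -c "
from h import *
tf()"
```

```text
9.15 pos [532.92  68.86  27.81] rot [-1.5709 -0.      0.5494] Ft [-0.62  3.61 -0.16] Tt [0.131 0.058 0.007] w 29.2
```

Call:
{"method": "step_arm", "body": {
  "moves": "0 0 -0.01 0 0 0 0;0 0 -0.01 0 0 0 0;0 0 0 0 0 0 0"
}}

```text
clock: 9.45
eef_pos: [533.5, 68.0, 27.8]
tool_rot: [-1.571, -0.0, 0.549]
force: [-0.3, -0.1, -3.6]
width: 28.9
```

Call:
{"method": "step_arm", "body": {
  "moves": "0 0 -0.01 0 0 0 0;0 0 -0.01 0 0 0 0;0 0 0 0 0 0 0"
}}

```text
clock: 9.75
eef_pos: [533.8, 67.3, 27.8]
tool_rot: [-1.57, 0.0, 0.549]
force: [-0.6, 0.2, -2.3]
width: 29.1
```

Call:
{"method": "step_arm", "body": {
  "moves": "0 0 -0.01 0 0 0 0;0 0 -0.01 0 0 0 0;0 0 0 0 0 0 0"
}}

```text
clock: 10.05
eef_pos: [533.7, 67.3, 27.7]
tool_rot: [-1.569, 0.001, 0.55]
force: [-2.1, 3.4, -2.8]
width: 28.9
```

Run:
```python
from h import *
s=tf()
ax=np.array([-np.sin(s["tool_rot"][2]),np.cos(s["tool_rot"][2]),0]);print(np.array(s["eef_pos"])-185*ax)
ims=[]
for n,(r0,r1,c0,c1) in {"scene":(195,245,270,340),"top":(220,270,320,370)}.items():
    p=get_image(n);ims.append(cv2.resize(p["color"][r0:r1,c0:c1],None,fx=6.6,fy=6.6,interpolation=cv2.INTER_CUBIC))
cv2.imwrite("pics/g1.png",np.hstack(ims))
```

```text
10.05 pos [533.71  67.25  27.69] rot [-1.5692e+00  7.0000e-04  5.5020e-01] Ft [-0.01  2.76  3.94] Tt [0.871 0.023 0.034] w 28.9
[630.43727982 -90.45027731  27.69193065]
```

View pics/g1.png

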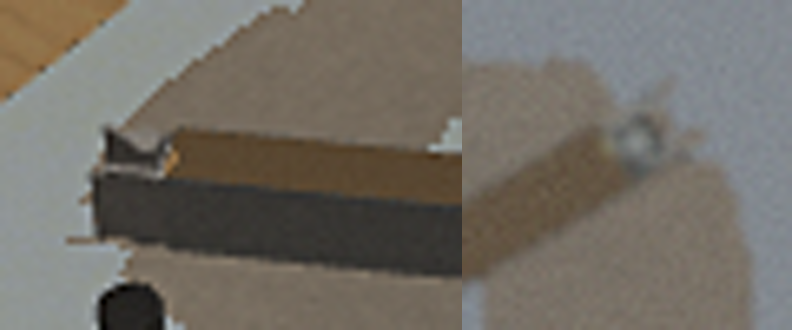

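Call:
{"method": "step_arm", "body": {
  "moves": "0.044 0 0 0 0.1 0 0;0.088 0 -0.001 0 0.2 0 0;0.088 0 -0.001 0 0.2 0 0;0.044 0 0 0 0.1 0 0;0 0 0 0 0 0 0"
}}

```text
clock: 10.65
eef_pos: [545.2, 73.6, 27.6]
tool_rot: [-1.569, 0.001, 0.477]
force: [-2.6, 4.3, -2.2]
width: 29.0
```

```bash
cat >> h.py <<'E'
def st(L=185):
    s=tf();y=s["tool_rot"][2];ax=np.array([-np.sin(y),np.cos(y)]);print("orig",np.round(np.array(s["eef_pos"])[:2]-L*ax,2),"yaw",round(y,4));return s
E
python3 -c "
from h import *
st()"
```

```text
10.65 pos [545.19  73.65  27.59] rot [-1.5694e+00  1.2000e-03  4.7690e-01] Ft [-0.33  2.19  4.96] Tt [1.128 0.173 0.072] w 29.0
orig [630.11 -90.71] yaw 0.4769
```

Call:
{"method": "step_arm", "body": {
  "moves": "0.088 0 -0.001 0 0.2 0 0;0.088 0 -0.001 0 0.2 0 0;0.088 0 -0.001 0 0.2 0 0;0.088 0 -0.001 0 0.2 0 0;0.088 0 -0.001 0 0.2 0 0;0 0 0 0 0 0 0"
}}

```text
clock: 11.25
eef_pos: [565.7, 82.7, 27.6]
tool_rot: [-1.57, 0.001, 0.357]
force: [-3.5, 4.9, -3.1]
width: 28.9
```

Run:
```python
from h import *
st();s,p,T=wcam();cv2.imwrite("pics/w5.png",p["color"])
```

```text
11.25 pos [565.66  82.69  27.58] rot [-1.5696e+00  8.0000e-04  3.5690e-01] Ft [-1.6   3.14  5.8 ] Tt [1.145 0.21  0.19 ] w 28.9
orig [630.29 -90.66] yaw 0.3569
```

View pics/w5.png

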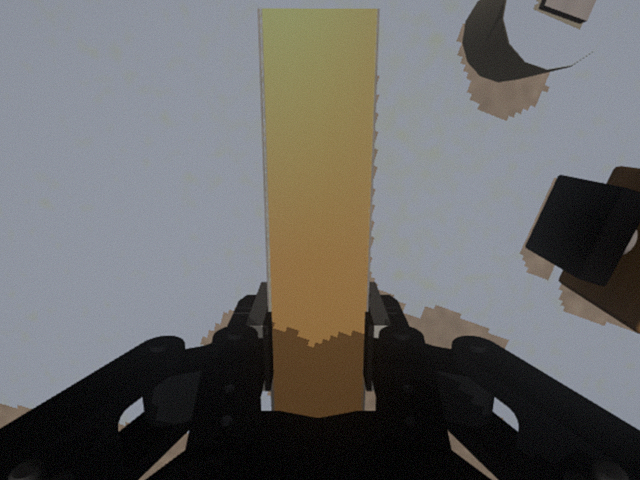

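Call:
{"method": "step_arm", "body": {
  "moves": "0.074 0 0.01 0 0.167 0 0;0.074 0 -0.001 0 0.167 0 0;0.074 0 -0.001 0 0.167 0 0;0 0 0 0 0 0 0"
}}

```text
clock: 11.7
eef_pos: [576.6, 86.4, 27.7]
tool_rot: [-1.57, -0.0, 0.297]
force: [-2.5, 4.6, -3.2]
width: 29.0
```

```bash
python3 -c "
from h import *
st()"
```

```text
11.7 pos [576.6   86.36  27.67] rot [-1.5704 -0.      0.2967] Ft [-1.04  3.23  5.11] Tt [1.232 0.163 0.243] w 29.0
orig [630.69 -90.56] yaw 0.2967
```

Call:
{"method": "step_arm", "body": {
  "moves": "0.074 0 -0.001 0 0.167 0 0;0.074 0 -0.001 0 0.167 0 0;0 0 0 0 0 0 0"
}}

```text
clock: 12.0
eef_pos: [583.7, 88.4, 27.7]
tool_rot: [-1.57, -0.0, 0.257]
force: [-2.6, 4.4, -3.8]
width: 29.3
```

```bash
python3 -c "
from h import *
st()"
```

```text
12.0 pos [583.75  88.35  27.73] rot [-1.5704e+00 -3.0000e-04  2.5710e-01] Ft [-1.43  3.76  4.92] Tt [1.223 0.127 0.174] w 29.3
orig [630.79 -90.57] yaw 0.2571
```

Call:
{"method": "step_arm", "body": {
  "moves": "0.056 0 -0.001 0 0.125 0 0;0.056 0 -0.001 0 0.125 0 0;0 0 0 0 0 0 0"
}}

```text
clock: 12.3
eef_pos: [587.9, 89.4, 27.7]
tool_rot: [-1.57, 0.002, 0.229]
force: [-4.6, 4.1, -0.8]
width: 29.1
```

```bash
python3 -c "
from h import *
st()"
```

```text
12.3 pos [587.95  89.37  27.71] rot [-1.5703  0.0021  0.2294] Ft [-3.52  0.77  5.02] Tt [ 1.176 -0.35   0.639] w 29.1
orig [630.02 -90.78] yaw 0.2294
```

Call:
{"method": "step_arm", "body": {
  "moves": "0.056 0 -0.001 0 0.125 0 0;0.056 0 -0.001 0 0.125 0 0;0 0 0 0 0 0 0"
}}

```text
clock: 12.6
eef_pos: [593.8, 90.6, 27.7]
tool_rot: [-1.57, 0.001, 0.198]
force: [-3.3, 4.1, -1.9]
width: 29.4
```

Run:
```python
from h import *
st();s,p,T=wcam();cv2.imwrite("pics/w6.png",p["color"])
```

```text
12.6 pos [593.82  90.59  27.68] rot [-1.5703e+00  1.2000e-03  1.9810e-01] Ft [-2.44  1.92  4.7 ] Tt [1.217 0.067 0.537] w 29.4
orig [630.22 -90.79] yaw 0.1981
```

View pics/w6.png

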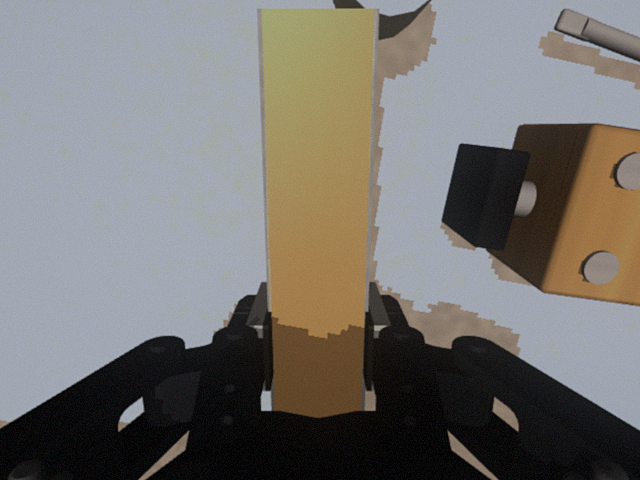

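Run:
```python
from h import *
s,p,T=wcam();y=s["tool_rot"][2];O=np.array([630.3,-90.7])
ax=np.array([-np.sin(y),np.cos(y)]);la=np.array([ax[1],-ax[0]])
for u,v,z in [(460,145,50),(443,220,50),(376,100,56),(375,200,56),(262,100,56),(528,153,50),(505,248,50)]:
    X=px2w(p,T,u,v,z)[:2]-O; print(u,v,"x",round(X@ax,1),"lat",round(X@la,1), "ang to face", round(np.arctan2(X@la,X@ax)-15/np.hypot(*X),3))
```

```text
460 145 x 245.6 lat 41.0 ang to face 0.105
443 220 x 223.1 lat 37.9 ang to face 0.102
376 100 x 257.7 lat 15.2 ang to face 0.001
375 200 x 230.4 lat 15.9 ang to face 0.004
262 100 x 257.7 lat -15.5 ang to face -0.118
528 153 x 243.3 lat 61.1 ang to face 0.186
505 248 x 214.2 lat 57.9 ang to face 0.197
```

Call:
{"method": "step_arm", "body": {
  "moves": "0.054 0 -0.001 0 0.12 0 0;0.054 0 -0.001 0 0.12 0 0;0.054 0 -0.001 0 0.12 0 0;0 0 0 0 0 0 0"
}}

```text
clock: 13.1
eef_pos: [602.2, 92.1, 27.7]
tool_rot: [-1.57, 0.0, 0.153]
force: [-2.7, 5.8, -2.5]
width: 29.1
```

```bash
python3 -c "
from h import *
st()"
```

```text
13.1 pos [602.17  92.08  27.71] rot [-1.570e+00  5.000e-04  1.532e-01] Ft [-1.81  2.54  6.13] Tt [1.315 0.396 0.439] w 29.1
orig [630.39 -90.75] yaw 0.1532
```

Call:
{"method": "step_arm", "body": {
  "moves": "0.036 0 0 0 0.08 0 0;0.036 0 0 0 0.08 0 0;0 0 0 0 0 0 0"
}}

```text
clock: 13.4
eef_pos: [605.6, 92.5, 27.7]
tool_rot: [-1.57, 0.001, 0.134]
force: [-3.2, 5.6, -3.1]
width: 29.3
```

```bash
python3 -c "
from h import *
st()"
```

```text
13.4 pos [605.56  92.46  27.71] rot [-1.570e+00  8.000e-04  1.339e-01] Ft [-2.45  3.09  6.02] Tt [1.145 0.439 0.482] w 29.3
orig [630.26 -90.89] yaw 0.1339
```

Call:
{"method": "step_arm", "body": {
  "moves": "0.031 0 0.006 0 0.07 0 0;0.031 0 0 0 0.07 0 0;0 0 0 0 0 0 0"
}}

```text
clock: 13.7
eef_pos: [608.6, 92.9, 27.7]
tool_rot: [-1.57, 0.001, 0.117]
force: [-3.5, 4.2, -2.4]
width: 29.2
```

```bash
python3 -c "
from h import *
st()"
```

```text
13.7 pos [608.58  92.89  27.7 ] rot [-1.5703e+00  9.0000e-04  1.1690e-01] Ft [-2.96  2.39  4.59] Tt [1.086 0.508 0.566] w 29.2
orig [630.15 -90.85] yaw 0.1169
```

Call:
{"method": "step_arm", "body": {
  "moves": "0.022 0 0 0 0.05 0 0;0.022 0 0 0 0.05 0 0;0 0 0 0 0 0 0"
}}

```text
clock: 14.0
eef_pos: [610.7, 93.2, 27.7]
tool_rot: [-1.57, 0.001, 0.105]
force: [-3.1, 4.6, -2.6]
width: 28.7
```

```bash
python3 -c "
from h import *
st()"
```

```text
14.0 pos [610.68  93.17  27.71] rot [-1.5703e+00  1.0000e-03  1.0510e-01] Ft [-2.63  2.57  4.86] Tt [1.04  0.503 0.592] w 28.7
orig [630.08 -90.81] yaw 0.1051
```

```bash
cat >> h.py <<'E'
def sn(k=5):
    F=[];
    s=st();y=s["tool_rot"][2];R=Ttool(s)[:3,:3];F=R.T@s["force"];t=R.T@s["torque"]
    N=-(t[1]+.185*F[0])/.235;print("N nose est %.2f  post lat %.2f"%(N,F[0]+N))
E
python3 -c "
from h import *
sn()"
```

```text
14.0 pos [610.68  93.17  27.71] rot [-1.5703e+00  1.0000e-03  1.0510e-01] Ft [-2.63  2.57  4.86] Tt [1.04  0.503 0.592] w 28.7
orig [630.08 -90.81] yaw 0.1051
N nose est -0.07  post lat -2.70
```

Call:
{"method": "step_arm", "body": {
  "moves": "0.022 0 0 0 0.05 0 0;0 0 0 0 0 0 0"
}}

```text
clock: 14.2
eef_pos: [611.7, 93.2, 27.7]
tool_rot: [-1.57, 0.001, 0.099]
force: [-4.1, 3.5, -2.5]
width: 29.4
```

Run:
```python
from h import *
sn();s,p,T=wcam();cv2.imwrite("pics/w7.png",p["color"])
```

```text
14.2 pos [611.72  93.24  27.68] rot [-1.5703e+00  1.1000e-03  9.9100e-02] Ft [-3.7   2.47  3.89] Tt [1.084 0.48  0.589] w 29.4
orig [630.02 -90.85] yaw 0.0991
N nose est 0.87  post lat -2.83
```

View pics/w7.png

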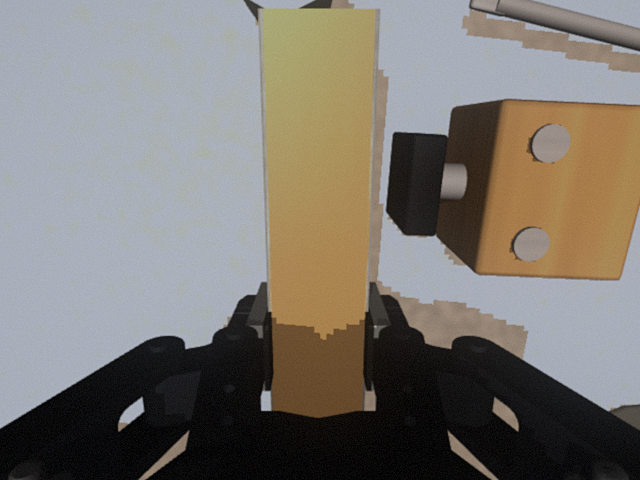

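Call:
{"method": "step_arm", "body": {
  "moves": "0.018 0 0 0 0.05 0 0;0 0 0 0 0 0 0"
}}

```text
clock: 14.45
eef_pos: [612.7, 93.3, 27.7]
tool_rot: [-1.57, 0.001, 0.093]
force: [-3.2, 4.1, -2.9]
width: 29.3
```

```bash
python3 -c "
from h import *
sn()"
```

```text
14.45 pos [612.67  93.31  27.66] rot [-1.5704e+00  9.0000e-04  9.3200e-02] Ft [-2.81  2.87  4.42] Tt [1.108 0.478 0.585] w 29.3
orig [629.9  -90.89] yaw 0.0932
N nose est 0.18  post lat -2.63
```

Call:
{"method": "step_arm", "body": {
  "moves": "0.018 0 0 0 0.05 0 0;0 0 0 0 0 0 0"
}}

```text
clock: 14.65
eef_pos: [613.7, 93.4, 27.7]
tool_rot: [-1.57, 0.001, 0.087]
force: [-3.2, 3.9, -2.9]
width: 29.2
```

```bash
python3 -c "
from h import *
sn()"
```

```text
14.65 pos [613.7   93.4   27.68] rot [-1.5705e+00  7.0000e-04  8.7400e-02] Ft [-2.8   2.9   4.13] Tt [1.114 0.485 0.575] w 29.2
orig [629.85 -90.9 ] yaw 0.0874
N nose est 0.14  post lat -2.66
```

Call:
{"method": "step_arm", "body": {
  "moves": "0.02 0 0 0 0.05 0 0;0 0 0 0 0 0 0"
}}

```text
clock: 14.85
eef_pos: [614.8, 93.5, 27.7]
tool_rot: [-1.57, 0.0, 0.081]
force: [-2.9, 4.7, -2.3]
width: 29.1
```

```bash
python3 -c "
from h import *
sn()"
```

```text
14.85 pos [614.81  93.5   27.69] rot [-1.5705e+00  5.0000e-04  8.1500e-02] Ft [-2.53  2.33  4.91] Tt [1.121 0.525 0.557] w 29.1
orig [629.86 -90.89] yaw 0.0815
N nose est -0.24  post lat -2.77
```

Call:
{"method": "step_arm", "body": {
  "moves": "0.015 0 0 0 0.03 0 0;0 0 0 0 0 0 0"
}}

```text
clock: 15.05
eef_pos: [615.6, 93.6, 27.7]
tool_rot: [-1.57, 0.0, 0.078]
force: [-1.6, 4.1, -3.4]
width: 29.0
```

Run:
```python
from h import *
sn();s,p,T=wcam();cv2.imwrite("pics/w8.png",p["color"])
```

```text
15.05 pos [615.56  93.58  27.71] rot [-1.5704e+00  4.0000e-04  7.7600e-02] Ft [-1.33  3.44  4.17] Tt [1.052 0.525 0.585] w 29.0
orig [629.91 -90.86] yaw 0.0776
N nose est -1.19  post lat -2.52
```

View pics/w8.png

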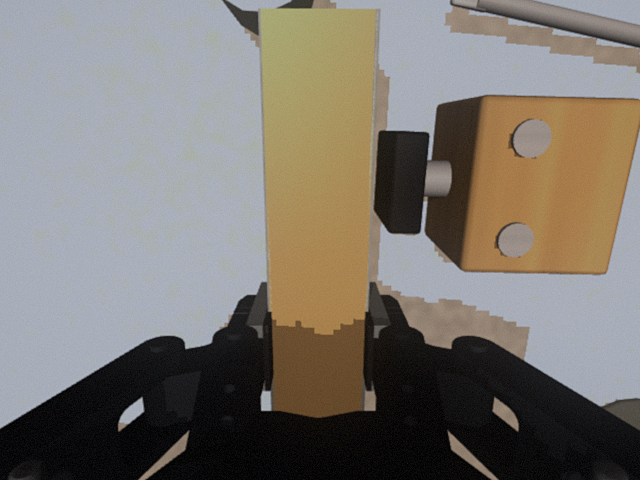

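Call:
{"method": "step_arm", "body": {
  "moves": "0.015 0 0 0 0.033 0 0;0 0 0 0 0 0 0"
}}

```text
clock: 15.3
eef_pos: [616.4, 93.7, 27.7]
tool_rot: [-1.57, 0.0, 0.074]
force: [-2.4, 4.5, -3.8]
width: 29.0
```

```bash
python3 -c "
from h import *
sn()"
```

```text
15.3 pos [616.43  93.67  27.72] rot [-1.5704e+00  1.0000e-04  7.3500e-02] Ft [-2.09  3.78  4.69] Tt [1.136 0.696 0.527] w 29.0
orig [630.02 -90.83] yaw 0.0735
N nose est -1.32  post lat -3.41
```

Call:
{"method": "step_arm", "body": {
  "moves": "0.015 0 0 0 0.033 0 0;0 0 0 0 0 0 0"
}}

```text
clock: 15.5
eef_pos: [617.3, 93.7, 27.7]
tool_rot: [-1.57, -0.0, 0.069]
force: [-2.6, 4.0, -4.5]
width: 29.0
```

```bash
python3 -c "
from h import *
sn()"
```

```text
15.5 pos [617.33  93.71  27.74] rot [-1.5704e+00 -1.0000e-04  6.9400e-02] Ft [-2.27  4.55  4.2 ] Tt [1.13  0.775 0.443] w 29.0
orig [630.15 -90.84] yaw 0.0694
N nose est -1.51  post lat -3.78
```

Call:
{"method": "step_arm", "body": {
  "moves": "0.01 0 0 0 0.033 0 0;0 0 0 0 0 0 0"
}}

```text
clock: 15.7
eef_pos: [618.0, 93.7, 27.7]
tool_rot: [-1.571, -0.0, 0.066]
force: [-1.8, 5.1, -4.5]
width: 29.1
```

```bash
python3 -c "
from h import *
sn()"
```

```text
15.7 pos [618.02  93.72  27.74] rot [-1.5706e+00 -5.0000e-04  6.5700e-02] Ft [-1.47  4.54  5.25] Tt [1.209 0.822 0.29 ] w 29.1
orig [630.17 -90.88] yaw 0.0657
N nose est -2.34  post lat -3.81
```

Call:
{"method": "step_arm", "body": {
  "moves": "0.01 0 0 0 0.033 0 0;0 0 0 0 0 0 0"
}}

```text
clock: 15.9
eef_pos: [618.7, 93.8, 27.8]
tool_rot: [-1.571, -0.001, 0.062]
force: [-1.4, 4.7, -4.7]
width: 29.0
```

Run:
```python
from h import *
sn();s,p,T=wcam();cv2.imwrite("pics/w9.png",p["color"])
```

```text
15.9 pos [618.68  93.82  27.77] rot [-1.5707e+00 -7.0000e-04  6.2100e-02] Ft [-1.14  4.66  4.74] Tt [1.188 0.862 0.147] w 29.0
orig [630.16 -90.82] yaw 0.0621
N nose est -2.77  post lat -3.91
```

View pics/w9.png

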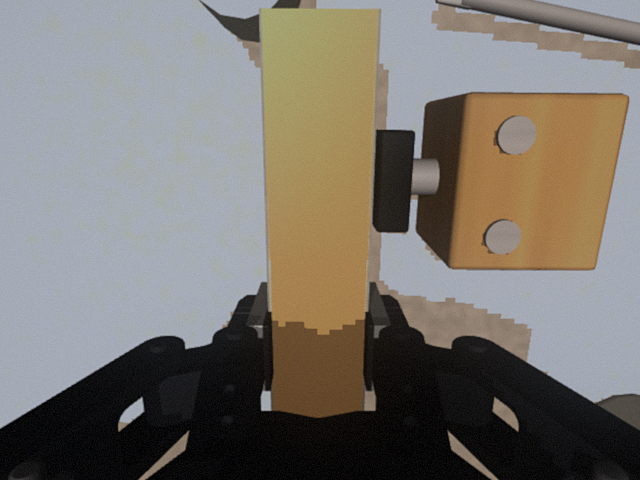

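Run:
```python
from h import *
s=ctrl.read_state();p=get_image("wrist");T=Ttool(s)@np.array(p["T_tool_cam"]);im=p["color"]
y=s["tool_rot"][2];O=np.array([630.3,-90.7])
ax=np.array([-np.sin(y),np.cos(y)]);la=np.array([ax[1],-ax[0]])
for u,v,z in [(376,180,16),(376,180,26),(376,180,50),(413,135,50),(409,230,50),(413,230,50)]:
    X=px2w(p,T,u,v,z)[:2]-O; print(u,v,z,"x",round(X@ax,1),"lat",round(X@la,1))
g=cv2.cvtColor(im[110:250,350:440],cv2.COLOR_BGR2GRAY)
g=np.clip(g.astype(float)*4,0,255).astype(np.uint8)
cv2.imwrite("pics/w10.png",cv2.resize(g,None,fx=4,fy=4))
```

```text
376 180 16 x 230.8 lat 21.8
376 180 26 x 232.1 lat 20.3
376 180 50 x 235.2 lat 16.8
413 135 50 x 248.3 lat 27.1
409 230 50 x 219.8 lat 27.6
413 230 50 x 219.8 lat 28.9
```

View pics/w10.png

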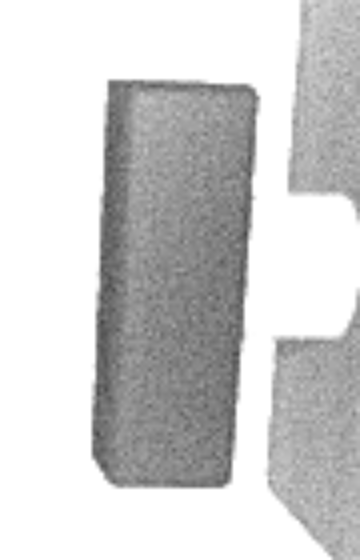

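Call:
{"method": "step_arm", "body": {
  "moves": "0.012 0 0 0 0.033 0 0;0 0 0 0 0 0 0"
}}

```text
clock: 16.2
eef_pos: [619.3, 93.8, 27.8]
tool_rot: [-1.571, -0.001, 0.058]
force: [-0.5, 4.2, -5.4]
width: 28.9
```

```bash
python3 -c "
from h import *
sn()"
```

```text
16.2 pos [619.29  93.85  27.8 ] rot [-1.5707e+00 -7.0000e-04  5.8400e-02] Ft [-0.23  5.36  4.26] Tt [ 1.189  0.777 -0.029] w 28.9
orig [630.08 -90.84] yaw 0.0584
N nose est -3.13  post lat -3.36
```

Call:
{"method": "step_arm", "body": {
  "moves": "0.01 0 0 0 0.025 0 0;0 0 0 0 0 0 0"
}}

```text
clock: 16.4
eef_pos: [619.8, 93.8, 27.8]
tool_rot: [-1.571, -0.001, 0.055]
force: [-0.3, 5.2, -6.3]
width: 29.0
```

```bash
python3 -c "
from h import *
sn()"
```

```text
16.4 pos [619.85  93.81  27.83] rot [-1.5708e+00 -8.0000e-04  5.5400e-02] Ft [-0.04  6.32  5.17] Tt [ 1.274  0.764 -0.098] w 29.0
orig [630.08 -90.91] yaw 0.0554
N nose est -3.22  post lat -3.26
```

Call:
{"method": "step_arm", "body": {
  "moves": "0.009 0 0 0 0.025 0 0;0 0 0 0 0 0 0"
}}

```text
clock: 16.6
eef_pos: [620.3, 93.9, 27.8]
tool_rot: [-1.571, -0.001, 0.052]
force: [0.8, 5.6, -6.9]
width: 29.3
```

```bash
python3 -c "
from h import *
sn()"
```

```text
16.6 pos [620.32  93.86  27.84] rot [-1.5708e+00 -9.0000e-04  5.2500e-02] Ft [1.07 6.93 5.53] Tt [ 1.247  0.798 -0.237] w 29.3
orig [630.02 -90.88] yaw 0.0525
N nose est -4.24  post lat -3.17
```

Call:
{"method": "step_arm", "body": {
  "moves": "0.009 0 0 0 0.025 0 0;0 0 0 0 0 0 0"
}}

```text
clock: 16.8
eef_pos: [620.4, 93.9, 27.8]
tool_rot: [-1.571, -0.0, 0.05]
force: [1.1, 4.8, -5.1]
width: 29.2
```

```bash
python3 -c "
from h import *
sn()"
```

```text
16.8 pos [620.35  93.87  27.82] rot [-1.5709e+00 -1.0000e-04  5.0300e-02] Ft [1.35 5.08 4.73] Tt [ 1.269  0.479 -0.112] w 29.2
orig [629.64 -90.89] yaw 0.0503
N nose est -3.10  post lat -1.75
```

Call:
{"method": "step_arm", "body": {
  "moves": "0.02 0 0 0 0 0 0;0 0 0 0 0 0 0"
}}

```text
clock: 17.0
eef_pos: [620.4, 93.9, 27.8]
tool_rot: [-1.571, 0.002, 0.05]
force: [-2.9, 5.1, -4.7]
width: 28.7
```

```bash
python3 -c "
from h import *
sn()"
```

```text
17.0 pos [620.36  93.89  27.77] rot [-1.5706  0.002   0.0502] Ft [-2.63  4.72  5.23] Tt [1.286 0.477 0.373] w 28.7
orig [629.64 -90.87] yaw 0.0502
N nose est 0.04  post lat -2.59
```

Call:
{"method": "step_arm", "body": {
  "moves": "0.02 0 0 0 0 0 0;0.02 0 0 0 0 0 0;0 0 0 0 0 0 0"
}}

```text
clock: 17.3
eef_pos: [620.4, 93.9, 27.7]
tool_rot: [-1.57, 0.006, 0.05]
force: [-5.7, 5.8, -0.7]
width: 29.4
```

```bash
python3 -c "
from h import *
sn()"
```

```text
17.3 pos [620.37  93.9   27.7 ] rot [-1.5703  0.0059  0.0502] Ft [-5.4   0.78  6.11] Tt [1.114 0.48  1.091] w 29.4
orig [629.66 -90.86] yaw 0.0502
N nose est 2.21  post lat -3.19
```

Call:
{"method": "step_arm", "body": {
  "moves": "0.02 0 0 0 0.05 0 0;0.02 0 0 0 0.05 0 0;0 0 0 0 0 0 0"
}}

```text
clock: 17.6
eef_pos: [620.3, 93.9, 27.6]
tool_rot: [-1.571, 0.01, 0.043]
force: [-10.0, 4.2, 3.7]
width: 29.1
```

```bash
python3 -c "
from h import *
sn()"
```

```text
17.6 pos [620.35  93.88  27.64] rot [-1.5709  0.01    0.0425] Ft [-9.89 -3.64  4.65] Tt [ 1.061 -0.593  1.839] w 29.1
orig [628.21 -90.95] yaw 0.0425
N nose est 10.31  post lat 0.42
```

Call:
{"method": "step_arm", "body": {
  "moves": "0 0 0 0 0 0 0;0 0 0 0 0 0 0;0 0 0 0 0 0 0"
}}

```text
clock: 17.9
eef_pos: [620.4, 93.9, 27.6]
tool_rot: [-1.571, 0.01, 0.043]
force: [-10.4, 2.4, 3.1]
width: 29.1
```

```bash
python3 -c "
from h import *
sn()"
```

```text
17.9 pos [620.37  93.88  27.65] rot [-1.571   0.0098  0.0426] Ft [-10.29  -3.04   2.89] Tt [ 1.085 -0.601  1.803] w 29.1
orig [628.25 -90.95] yaw 0.0426
N nose est 10.65  post lat 0.37
```

Call:
{"method": "step_arm", "body": {
  "moves": "0 0 0 0 0 0 0;0 0 0 0 0 0 0;0 0 0 0 0 0 0;0 0 0 0 0 0 0"
}}

```text
clock: 18.3
eef_pos: [620.3, 93.9, 27.7]
tool_rot: [-1.571, 0.01, 0.043]
force: [-9.9, 3.8, 4.6]
width: 29.4
```

```bash
python3 -c "
from h import *
sn()"
```

```text
18.3 pos [620.35  93.87  27.65] rot [-1.571   0.0099  0.0425] Ft [-9.81 -4.5   4.24] Tt [ 1.04  -0.617  1.875] w 29.4
orig [628.21 -90.96] yaw 0.0425
N nose est 10.35  post lat 0.54
```

Call:
{"method": "step_arm", "body": {
  "moves": "-0.02 0 0.005 0 -0.05 0 0;-0.03 0 0.005 0 -0.05 0 0;-0.02 0 0 0 0 0 0;0 0 0 0 0 0 0"
}}

```text
clock: 18.7
eef_pos: [620.4, 93.9, 27.7]
tool_rot: [-1.571, 0.003, 0.05]
force: [-5.0, 3.5, -1.3]
width: 29.0
```

```bash
python3 -c "
from h import *
sn()"
```

```text
18.7 pos [620.37  93.9   27.66] rot [-1.5711  0.0028  0.0497] Ft [-4.8   1.36  3.77] Tt [0.924 0.431 0.853] w 29.0
orig [629.56 -90.88] yaw 0.0497
N nose est 1.94  post lat -2.86
```

Call:
{"method": "step_arm", "body": {
  "moves": "-0.01 0 0 0 0 0 0.4;0 0 0 0 0 0 0.5;0 0 0 0 0 0 0.7;0 0 0 0 0 0 0.9;0 0 0 0 0 0 0.9;0 0 0 0 0 0 0.9;0 0 0 0 0 0 0.9"
}}

```text
clock: 19.4
eef_pos: [621.3, 94.3, 27.8]
tool_rot: [-1.571, -0.0, 0.05]
force: [-0.2, 0.8, -0.3]
width: 77.0
```

Run:
```python
from h import *
sn();s,p,T=wcam();cv2.imwrite("pics/w11.png",p["color"])
```

```text
19.4 pos [621.34  94.31  27.81] rot [-1.5709e+00 -1.0000e-04  4.9700e-02] Ft [-0.19  0.33  0.84] Tt [-0.021  0.021 -0.044] w 77.0
orig [630.54 -90.46] yaw 0.0497
N nose est 0.06  post lat -0.13
```

View pics/w11.png

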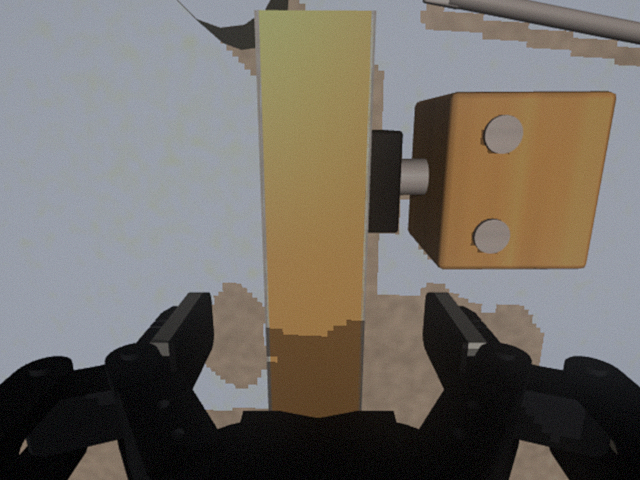

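Call:
{"method": "step_arm", "body": {
  "moves": "0 -0.3 0 0 0 0 0.95;0 -0.6 0 0 0 0 0.95;0 -0.8 0 0 0 0 0.95;0 -0.8 0 0 0 0 0.95;0 -0.8 0 0 0 0 0.95;0 -0.5 0 0 0 0 0.95;0 0 0 0 0 0 0.95;0 0 0 0 0 0 0.95"
}}

```text
clock: 20.25
eef_pos: [621.3, 94.5, 218.9]
tool_rot: [-1.57, -0.001, 0.05]
force: [0.0, 0.8, -0.3]
width: 81.0
```

Run:
```python
from h import *
tf();s,p,T=wcam();cv2.imwrite("pics/w12.png",p["color"])
for n in ("wrist","top","scene"):
    q=p if n=="wrist" else get_image(n)
    if n=="scene": cv2.imwrite("pics/s12.png",cv2.resize(q["color"][190:300,270:430],None,fx=5,fy=5,interpolation=cv2.INTER_CUBIC))
    for k in ("rail","rail_end","stop","catch","post","glue","driver"): print(n,k,[(np.round(r["position"],1),round(r["conf"],2)) for r in nets.place_of(q,k)[:1]])
```

```text
20.25 pos [621.3   94.47 218.94] rot [-1.5702e+00 -1.5000e-03  4.9600e-02] Ft [0.08 0.29 0.75] Tt [-0.015  0.022 -0.015] w 81.0
wrist rail [(array([628.4, -89.9,  15.2]), 0.59)]
wrist rail_end [(array([613.1, 187.1,  34.8]), 0.82)]
wrist stop [(array([629.4, 147.7,  15.6]), 0.67)]
wrist catch [(array([589.6, 190.5,  15.7]), 0.62)]
wrist post []
wrist glue [(array([765. ,  34.9,  15.3]), 0.58)]
wrist driver [(array([741.4, 192.4,  16. ]), 0.91)]
top rail [(array([631.3, -90. ,  13. ]), 0.6)]
top rail_end [(array([764.3,  34. ,  14.4]), 0.4)]
top stop []
top catch [(array([589.9, 193.9,  14.8]), 0.58)]
top post [(array([627.2, -91.5,  17. ]), 0.45)]
top glue [(array([763.6,  32.5,  14.2]), 0.7)]
top driver [(array([742.1, 189.8,  18.1]), 0.92)]
scene rail [(array([626. , -93.6,  14.9]), 0.97)]
scene rail_end [(array([612.8, 189. ,  40.5]), 0.83)]
scene stop [(array([630.2, 146.8,  15.9]), 0.66)]
scene catch []
scene post [(array([632.9, 149.1,  14.3]), 0.67)]
scene glue [(array([760.8,  31.1,  17. ]), 0.84)]
scene driver [(array([742.6, 189.2,  15.5]), 0.86)]
```

View pics/w12.png

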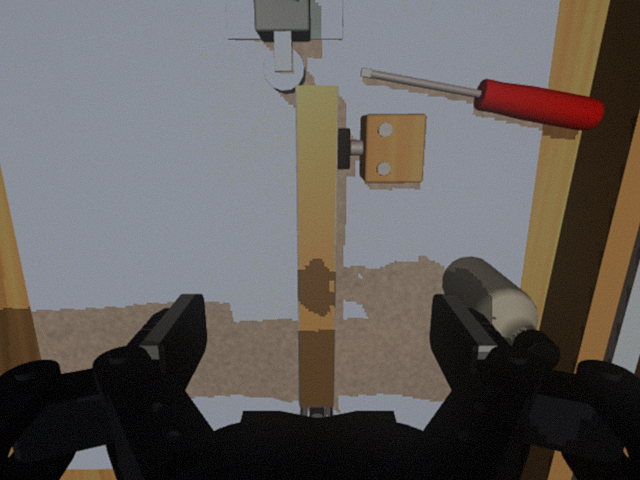

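View pics/s12.png

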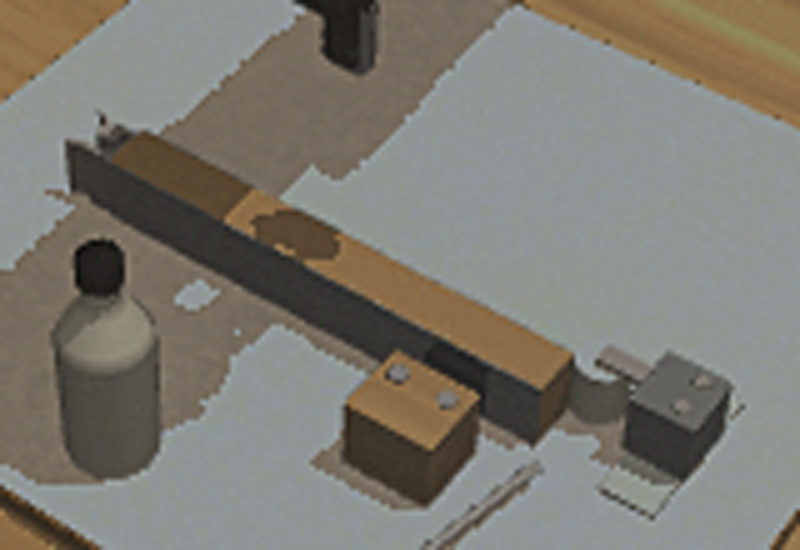

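```bash
python3 -c "
from h import *
print(ctrl.finish_job())"
```

```text
the job is handed in; nothing more can be done
None
```

I slid the fork fully home on the post with the rail about 0.5 rad out of line. I then swung the rail past the roller to the nose, pressed it, let go, lifted clear and handed the job in at about 20 s. No verdict is reported.

**Press:** from the wrist force and torque, the nose took about 10.5 N before adding the roller's pull (about 4 N, measured just before contact). That gives roughly 14 to 15 N in all, held for about 0.7 s. This is worked out rather than measured at the nose. I put it a couple of newtons either way, because the rail was also being pressed onto the panel at the time.

**Post:** by the same reckoning the highest load was roughly 10 to 12 N.

**Last checks in the pictures:**
- The rail lies flat, with the fork round the post.
- There is no visible gap at the nose, and the roller has sprung out behind the end's corner.
- The rail's yaw was 0.050 rad, against about 0.053 rad for the panel.
- Glue bottle and screwdriver are within a few millimetres of where they started, which is within the error of the position networks. I did not re-measure the tray and offcut, but the arm never went near them.

**What disagreed:**
- My first picture estimates put the nose about 12 mm out towards the rail, because I mistook its lower edge for its top edge. Touch showed it is close to nominal.
- During the press the tool turned about 0.008 rad further than the rail could follow. It came back when I eased off.
- The networks' final readings of the rail and post origins scattered by about 4 to 5 mm. For the final fit I relied on the contact readings and the pictures instead.

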